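# Put away the tea things by kind

### The job

Tea is over: put the mixed things left on the table back where each kind belongs. The two amber glass cups go upright and side by side on the aluminium tea tray next to the cup already there (set them down gently, do not drop them), the steel spice tin goes upright in the plywood spice box beside its fellow, and the two teaspoons go in the steel bin that stands tilted out of the shelf. Do not shove or knock over the cup and the tin that are already in place.

Things in the scene. Friction and masses are not known exactly. Their poses are not given: they have to be found in the camera images.
- cup_a: amber glass tea cup without handle, open at the top, round and slightly tapered: 58 mm across the rim, 46 mm across the foot, 75 mm tall, wall 4 mm, about 130 g; origin at the centre of its underside, z up. One of the two loose cups on the table; goes on the tea tray.
- cup_b: amber glass tea cup without handle, open at the top, round and slightly tapered: 58 mm across the rim, 46 mm across the foot, 75 mm tall, wall 4 mm, about 130 g; origin at the centre of its underside, z up. The other loose cup, identical to cup_a; goes on the tea tray.
- spice_tin: round steel spice tin with a slip-on lid, closed: 49 mm body, 52 mm across the lid (lid from 45 mm up), 62 mm tall, about 120 g; origin at the centre of its underside, z up. The one standing loose on the table; goes in the spice box.
- spoon_a: plain steel teaspoon lying on the table, 135 mm long, 30 g; origin under its middle at table level, x axis along it towards the oval bowl (42 x 29 mm, centred at x = +46 mm, 7.5 mm high). Handle 8 mm wide, 4 mm thick from x = -20 to +12 mm, where it arches 9 to 13 mm above the table: pinch it there. Goes in the bin.
- spoon_b: plain steel teaspoon lying on the table, 135 mm long, 30 g; origin under its middle at table level, x axis along it towards the oval bowl (42 x 29 mm, centred at x = +46 mm, 7.5 mm high). Handle 8 mm wide, 4 mm thick from x = -20 to +12 mm, where it arches 9 to 13 mm above the table: pinch it there. Goes in the bin. Identical to spoon_a.
- tea_tray: low rectangular aluminium tray, fixed, 160 mm (its x) by 310 mm (its y), a wire handle at each short end; floor 4 mm thick, rim 4 mm wide and 14 mm high; origin at the centre of its underside on the table. Three cups fit in a row along its y. Tray and spice box stand left and right, either way round, yaw up to 0.15 rad.
- spice_box: open plywood box, fixed to the table, 150 mm along its x by 250 mm along its y, 34 mm high outside, walls and floor 7 mm thick; origin at the centre of its underside on the table.
- bin: steel bin in the low shelf (top 160 mm up, front at the hinge) at the far side, tilted out 0.68 to 0.80 rad on a stiff hinge at its bottom front edge, 14 mm up. Origin mid-hinge; y along the hinge, x along its floor to the back, z up its front wall. Outside x 0 to 90, y -110 to 110, z 0 to 130 mm in front, sloping to 90 at the back, walls 4 mm, open above; bar handle 24 mm out at z 108.
- tray_cup: amber glass tea cup without handle, open at the top, round and slightly tapered: 58 mm across the rim, 46 mm across the foot, 75 mm tall, wall 4 mm, about 130 g; origin at the centre of its underside, z up. Identical to the loose cups but already standing on the tea tray, near its +y end, 70 to 95 mm from the tray's middle: leave it there.
- box_tin: round steel spice tin with a slip-on lid, closed: 49 mm body, 52 mm across the lid (lid from 45 mm up), 62 mm tall, about 120 g; origin at the centre of its underside, z up. Identical to the loose tin but already standing in the spice box, 55 to 80 mm towards its +y end: leave it there.
Things that resemble listed ones, but are neither listed nor needed, are in the scene too. Leave any turquoise look-alike of the cup_a alone. Leave any blue look-alike of the spoon_b alone.

How it is judged:
By the outcome, as a careful person would: the job done as asked, in the order asked, and still so for the second after the job is handed in, with the robot touching nothing.
It also fails if it takes over 131 s, if anything falls off the work surface, if the arm or the gripper's body presses on something with over 40 N, if the wrist force passes 120 N, or if a joint passes its speed limit or range.

### The arm

A 7-joint arm with a two-finger parallel gripper is mounted at the origin on the work surface. World frame = base frame: x ahead of the robot, y to its left, z up, the work surface at z = 0. Lengths are in m, angles in rad, forces in N, time in s.
With the tool pointing down it reaches from about 0.4 to 0.925 m from the base axis. Payload 4.1 kg.
Tool frame: the origin (TCP) lies midway between the tips of the shut fingers; the grasp point (between the pads) lies 19 mm behind it; z points along the fingers, y is the line along which they close (so a half turn about z gives the same grasp; the last joint's range is limited). The gripper opens to 85 mm and grips with 20 to 120 N. Pads are 22 mm wide; open, the fingers measure 114 mm over their backs; the gripper's body (76 mm by 85 mm) begins 54 mm behind the grasp point. The pads swing forward as they close: fully open they stand 13 mm farther back than shut.
Start: joints at [1.091, 0.398, 0.045, 1.537, -0.019, 1.207, -0.051], TCP at [0.242, -0.603, 0.203] pointing down, gripper open.
Joint ranges: [-2.82, 2.82], [-0.49, 2.23], [-1.37, 1.46], [0, 2.46], [-1.36, 4.5], [0.23, 2], [-2.94, 2.94]. Speed limits (rad/s): [2.57, 2.57, 3.14, 3.14, 3.14, 3.14, 3.14].

### API

Orientations are given as a unit quaternion [w, x, y, z].
In Python, from cell import manip, telemetry, imaging gives the robot as it stands. The module is installed in compiled form; this text tells all that it offers. Calls block until the motion is done:
- manip.move_ptp(position, orientation): joint-space move of the TCP to a pose.
- manip.move_linear(position, vel=0.15, rot=None): straight line of the TCP; rot=None keeps the orientation; vel is the mean speed in m/s.
- manip.move_j(angles): joint-space move.
- manip.command_gripper(opening): finger opening in m; the grip force is fixed at half the most; returns when the fingers have stopped.
- manip.hold(seconds).
- manip.ik(position, orientation): joint angles nearest the present ones, or None.
- telemetry.get_obs(): the state.
- imaging.grab_frame(name): name is "scene" or "side" or "wrist"; returns (picture, depth): 384x512x3 uint8, red, green, blue; 384x512 float32, m along the optical axis (not along the pixel's ray), 0 where there is no reading.
- imaging.calibration(name): a dict with "fx", "fy", "cx", "cy" (pixels), "distortion" ([k1, k2, p1, p2, k3] as OpenCV has them; the pictures are not rectified), "R" (3x3) and "t" (3): a world point X has camera coordinates R X + t. Camera axes: x right, y down, z forward; pixel columns grow to the right and rows downward; lengths in m; the calibration is good to about 2 mm. A picture is of the moment at which its call begins: read the wrist's pose just before it. calibration takes no time and is no camera call; for the wrist camera it gives the pose at the moment of the call.
A pose or a line that the arm cannot do raises manip.MotionError and nothing moves.
- manip.finish_job(): hands the job in; it is judged then, once.
Trained networks look in the newest picture that a camera, given by its name, has taken for a name from the list of things; names that differ only in an ending like _2 or _b are one class to them, and where a whole thing is asked for, a point or a joint stands for the part that bears it (a point fixed in the world has none). Each returns a list of dicts, best first, with "conf" (0 to 1); they miss things now and then, are a little off and sometimes report something else, mostly with a low value. They report only what shows in the picture. A call takes as long as a camera call. They do not tell look-alikes from the thing itself.
- imaging.boxes_of(query, camera): "xyz" ([x, y, z] in m, in the coordinates of the camera as it stood for that picture, good to about 4 mm: the middle of the surface that is visible of it).
- imaging.pinpoint(query, camera): "xyz" ([x, y, z] in m, in the coordinates of the camera as it stood for that picture, good to about 4 mm: a listed point, or the origin of a listed thing).
The state is a dict: "time_s": time; "joints": joint angles; "qvel": joint speeds; "effort": joint torques, N m; "ee_pos": TCP position; "tool_rot": TCP orientation; "force": force on the tool from outside, world axes, zero at the start; "moment": the same for the moment, N m; "finger_gap": finger opening in m; "gripper_force": force on a finger pad.
Only numpy, scipy, OpenCV 4.12 (cv2) and the standard library are available. Lean on these libraries where they do the work, as an engineer would, in place of code of your own. Each camera call takes 0.05 s, during which the arm holds its last target. There are 200 camera calls.

## Working session

There is one attempt and no reset: what is moved stays moved. The work goes in short steps, each a Python script; the robot and the scene stay as the last script left them, time stands still between calls to the robot, and variables do not carry over. Pictures are saved under pics/ and viewed, at most 14 in all, crops included, and the job is handed in when it is done.

```bash
mkdir -p pics
cat > h.py <<'E'
import numpy as np, cv2
from cell import manip, telemetry, imaging
def cal(n):
    c=imaging.calibration(n); K=np.array([[c['fx'],0,c['cx']],[0,c['fy'],c['cy']],[0,0,1.]])
    return K,np.array(c['distortion'],float),np.array(c['R']),np.array(c['t'])
def grab(n,save=None):
    C=cal(n); p,d=imaging.grab_frame(n)
    if save: cv2.imwrite('pics/'+save,cv2.cvtColor(p,cv2.COLOR_RGB2BGR))
    return p,d,C
def w(C,xyz): return C[2].T@(np.array(xyz)-C[3])
def px(C,X):
    return cv2.projectPoints(np.array([X],float),cv2.Rodrigues(C[2])[0],C[3],C[0],C[1])[0].ravel()
def cloud(d,C):
    h,wd=d.shape; u,v=np.meshgrid(np.arange(wd),np.arange(h))
    n=cv2.undistortPoints(np.stack([u,v],-1).reshape(-1,1,2).astype(float),C[0],C[1]).reshape(h,wd,2)
    P=np.concatenate([n*d[...,None],d[...,None]],-1)
    W=(P-C[3])@C[2]; W[d==0]=np.nan; return W
E
python3 - <<'E'
from h import *
print(telemetry.get_obs()['time_s'])
for n in ['scene','side']:
    p,d,C=grab(n,n+'0.png'); np.savez(n+'0.npz',p=p,d=d,R=C[2],t=C[3])
    print(n,'cam pos',(-C[2].T@C[3]).round(3))
    for q in ['cup_a','spice_tin','spoon_a','tea_tray','spice_box','bin']:
        for f in (imaging.pinpoint,):
            for r in f(q,n): 
                X=w(C,r['xyz']); print(q,round(r['conf'],2),X.round(3),px(C,X).round())
E
```

```text
0.0
scene cam pos [ 0.985 -0.407  0.802]
cup_a 0.8 [ 0.414  0.154 -0.   ] [268. 179.]
cup_a 0.63 [ 0.247  0.242 -0.002] [254. 141.]
cup_a 0.59 [ 0.356  0.25  -0.   ] [278. 156.]
spice_tin 0.86 [ 0.37  -0.26  -0.003] [140. 242.]
spice_tin 0.64 [0.544 0.347 0.001] [341. 174.]
spoon_a 0.8 [ 0.454 -0.142  0.   ] [195. 238.]
spoon_a 0.57 [ 0.194 -0.334  0.   ] [ 87. 215.]
spoon_a 0.43 [0.448 0.018 0.001] [240. 207.]
tea_tray 0.98 [0.542 0.347 0.003] [341. 173.]
spice_box 0.58 [ 0.541 -0.332  0.   ] [149. 303.]
side cam pos [0.262 0.97  1.151]
cup_a 0.94 [0.248 0.244 0.002] [316. 256.]
cup_a 0.83 [ 0.415  0.15  -0.001] [269. 223.]
cup_a 0.79 [0.35  0.252 0.001] [283. 252.]
spice_tin 0.48 [ 0.369 -0.258  0.002] [303. 141.]
spice_tin 0.47 [0.562 0.431 0.005] [200. 289.]
spoon_a 0.7 [0.451 0.018 0.001] [267. 191.]
spoon_a 0.6 [ 0.446 -0.142  0.001] [278. 159.]
spoon_a 0.59 [ 0.194 -0.336  0.004] [350. 134.]
tea_tray 0.57 [ 0.543  0.344 -0.001] [215. 266.]
tea_tray 0.49 [ 0.542 -0.333 -0.001] [263. 122.]
spice_box 0.97 [ 0.538 -0.334  0.002] [264. 122.]
bin 0.74 [ 0.736 -0.005  0.012] [191. 170.]
```

View pics/scene0.png

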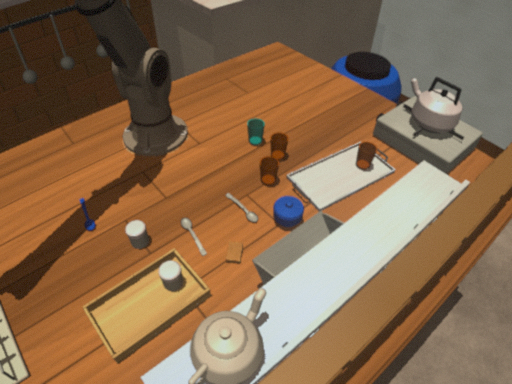

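View pics/side0.png

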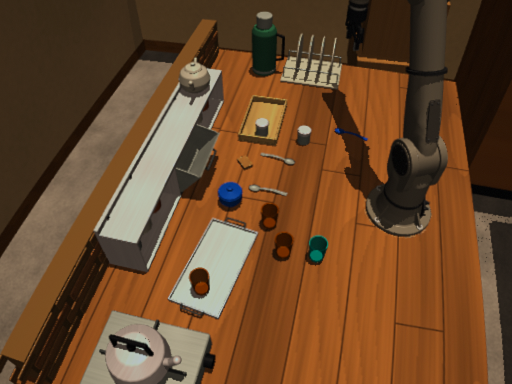

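The scene picture shows two amber cups at (279,146) and (269,171), with a turquoise one at (256,132). The loose tin is at (136,235) and the steel spoons are at (194,236) and (241,207), with a blue one at (87,215). The tray is on the left and the box on the right, each with its cup or tin, and the bin is at (295,245). A blue pot stands at (288,210). Next I'll measure the tray, box and spoon yaws.

```bash
cat > m.py <<'E'
from h import *
def seg(n,center,r,f,zr):
    z=np.load(n+'0.npz'); C=cal(n); W=cloud(z['d'],C); p=z['p'].astype(int)
    hsv=cv2.cvtColor(z['p'],cv2.COLOR_RGB2HSV).astype(int)
    m=f(hsv)&(np.hypot(W[...,0]-center[0],W[...,1]-center[1])<r)&(W[...,2]>zr[0])&(W[...,2]<zr[1])
    return W[m]
def report(name,P):
    if len(P)<8: print(name,'few',len(P)); return
    (c,s,a)=cv2.minAreaRect(P[:,:2].astype(np.float32)); q=P[:,:2]-P[:,:2].mean(0)
    ev,V=np.linalg.eigh(q.T@q); v=V[:,1]; 
    t=q@v
    bx=cv2.boxPoints((c,s,a))
    L=bx[1]-bx[0] if np.linalg.norm(bx[1]-bx[0])>np.linalg.norm(bx[2]-bx[1]) else bx[2]-bx[1]
    print(name,len(P),'mean',P.mean(0).round(3),'rect c',np.round(c,3),'size',np.round(s,3),'long yaw',round(float(np.arctan2(L[1],L[0])),3),'pca yaw',round(float(np.arctan2(v[1],v[0])),3),'zmax',P[:,2].max().round(3),'skew',round(float((t**3).mean()/(t**2).mean()**1.5),2))
gray=lambda h:(h[...,1]<70)&(h[...,2]>90)
for n in ['scene','side']:
    print(n)
    for nm,c in [('spA',(.45,-.142)),('spB',(.45,.018))]: report(nm,seg(n,c,.085,gray,(-.01,.03)))
    report('tray',seg(n,(.542,.346),.19,gray,(-.01,.025)))
    report('box',seg(n,(.54,-.333),.16,lambda h:h[...,2]>-1,(.024,.04)))
    for nm,c in [('cup1',(.414,.153)),('cup2',(.353,.251)),('traycup',(.56,.425))]:
        report(nm,seg(n,c,.05,lambda h:(h[...,1]>0),(.03,.09))); report(nm+' top',seg(n,c,.05,lambda h:(h[...,1]>0),(.068,.09)))
    for nm,c in [('tin',(.37,-.26)),('boxtin',(.57,-.28))]: report(nm+' top',seg(n,c,.06,gray,(.055,.08)))
    report('pot',seg(n,(.54,.09),.09,lambda h:(h[...,0]>100)&(h[...,0]<130)&(h[...,1]>120),(.01,.12)))
    report('binrim',seg(n,(.69,0),.14,lambda h:h[...,2]>-1,(.09,.15)))
    # top-down view
    C=cal(n); p=np.load(n+'0.npz')['p']
    ys,xs=np.meshgrid(np.linspace(.55,-.5,700),np.linspace(.8,.15,433)); 
    pts=np.stack([xs,ys,0*xs],-1).reshape(-1,3)
    uv=cv2.projectPoints(pts,cv2.Rodrigues(C[2])[0],C[3],C[0],C[1])[0].reshape(433,700,2).astype(np.float32)
    o=cv2.remap(p,uv[...,0],uv[...,1],cv2.INTER_LINEAR); cv2.imwrite(f'pics/top_{n}.png',o[...,::-1])
E
python3 m.py
```

```text
scene
spA 185 mean [ 0.441 -0.141  0.007] rect c [ 0.447 -0.145] size [0.023 0.134] long yaw -0.229 pca yaw 2.963 zmax 0.017 skew -0.24
spB 154 mean [0.465 0.019 0.005] rect c [0.449 0.021] size [0.023 0.138] long yaw -0.055 pca yaw -3.136 zmax 0.014 skew 0.67
tray 3401 mean [0.544 0.326 0.004] rect c [0.556 0.336] size [0.361 0.211] long yaw 1.394 pca yaw 1.359 zmax 0.024 skew 0.25
box 1423 mean [ 0.549 -0.333  0.032] rect c [ 0.506 -0.333] size [0.227 0.251] long yaw -1.558 pca yaw 1.594 zmax 0.04 skew -0.03
cup1 376 mean [0.419 0.149 0.057] rect c [0.417 0.15 ] size [0.056 0.058] long yaw -0.491 pca yaw 2.368 zmax 0.076 skew 0.08
cup1 top 102 mean [0.417 0.15  0.072] rect c [0.417 0.15 ] size [0.056 0.058] long yaw -0.491 pca yaw 2.289 zmax 0.076 skew -0.05
cup2 334 mean [0.355 0.248 0.057] rect c [0.354 0.249] size [0.055 0.059] long yaw -0.356 pca yaw 2.345 zmax 0.077 skew 0.22
cup2 top 88 mean [0.354 0.249 0.072] rect c [0.354 0.25 ] size [0.055 0.058] long yaw -1.004 pca yaw 2.5 zmax 0.077 skew 0.05
traycup 378 mean [0.563 0.425 0.06 ] rect c [0.561 0.428] size [0.056 0.059] l
[... 1791 characters left out ...]
long yaw -1.281 pca yaw 2.086 zmax 0.084 skew 0.28
traycup top 144 mean [0.56  0.429 0.076] rect c [0.559 0.429] size [0.054 0.059] long yaw -1.281 pca yaw 1.99 zmax 0.084 skew 0.14
tin top 93 mean [ 0.369 -0.256  0.061] rect c [ 0.369 -0.259] size [0.046 0.049] long yaw -1.43 pca yaw 0.873 zmax 0.066 skew -0.07
boxtin top 74 mean [ 0.535 -0.257  0.068] rect c [ 0.534 -0.256] size [0.048 0.041] long yaw 1.523 pca yaw 1.255 zmax 0.074 skew 0.09
pot 460 mean [0.559 0.102 0.055] rect c [0.561 0.094] size [0.077 0.078] long yaw -0.911 pca yaw 1.691 zmax 0.074 skew -0.44
binrim 679 mean [0.697 0.001 0.111] rect c [ 0.703 -0.005] size [0.112 0.254] long yaw -1.569 pca yaw 1.56 zmax 0.15 skew -0.11
```

View pics/top_side.png

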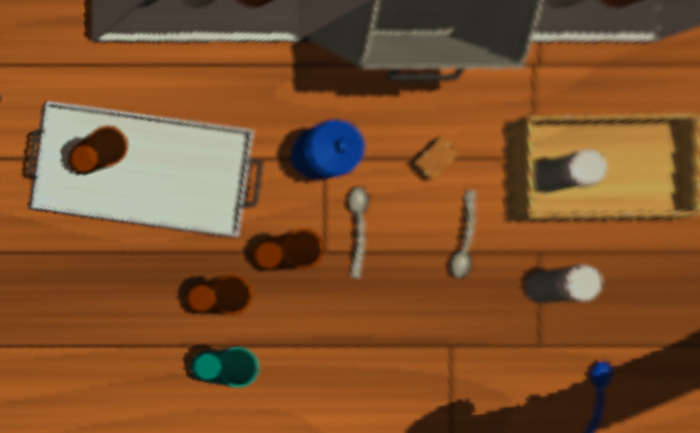

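From above, the tray yaw is about -0.125 with its cup at the +y end, and the box is nearly square to the world. Spoon A's bowl points at the robot and spoon B's bowl points away. I'll start with the first cup.

```bash
cat >> h.py <<'E'
from scipy.spatial.transform import Rotation as Ro
def quat(th):
    c,s=np.cos(th),np.sin(th)
    q=Ro.from_matrix(np.array([[-s,c,0],[c,s,0],[0,0,-1.]])).as_quat(); return [q[3],q[0],q[1],q[2]]
def best(pos,th):
    j=np.array(telemetry.get_obs()['joints']); b=None
    for t in (th,th+np.pi):
        a=manip.ik(list(pos),quat(t))
        if a is not None:
            c=np.abs(np.array(a)-j).max()
            if b is None or c<b[0]: b=(c,quat(t),a)
    assert b is not None,('no ik',pos); return b[1]
def go(x,y,z,th): manip.move_ptp([x,y,z],best((x,y,z),th))
def lin(x,y,z,v=.15): manip.move_linear([x,y,z],vel=v)
def st(l):
    o=telemetry.get_obs(); print(l,'t',round(o['time_s'],2),'pos',np.round(o['ee_pos'],3),'F',np.round(o['force'],1),'gap',round(o['finger_gap'],4),'gf',np.round(o['gripper_force'],1))
def pick(x,y,th,z,op,hi=.19):
    manip.command_gripper(op); go(x,y,hi,th); st('above'); lin(x,y,z+.03,.2); lin(x,y,z,.08); st('down'); manip.command_gripper(0.0); st('grip')
    lin(x,y,z+.02,.08); lin(x,y,hi,.25); st('lifted')
def place(x,y,th,z,op,hi=.19):
    go(x,y,hi,th); st('above'); lin(x,y,z+.02,.2); lin(x,y,z,.03); st('set'); manip.command_gripper(op); st('open')
    lin(x,y,z+.05,.1); lin(x,y,hi,.25); st('up')
E
python3 - <<'E'
from h import *
pick(.417,.152,-.125,.026,.08)
grab('scene','c1.png')
E
```

```text
above t 3.67 pos [0.418 0.151 0.19 ] F [ 0.8 -0.2  0.4] gap 0.0798 gf 0.0
down t 5.01 pos [0.417 0.152 0.026] F [ 0.9 -0.   0.2] gap 0.0801 gf 0.0
grip t 5.37 pos [0.417 0.153 0.027] F [-3.3 -0.6 10.3] gap 0.0555 gf 61.4
lifted t 6.49 pos [0.416 0.151 0.189] F [-0.8  0.6 -1.3] gap 0.0556 gf 63.7
```

View pics/c1.png

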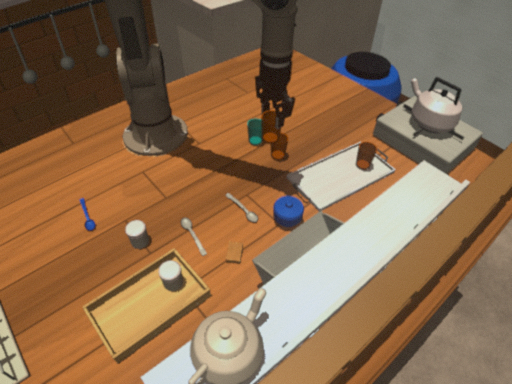

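The first cup hangs level in the gripper at about (270,125), and the second cup is undisturbed. Time is plentiful, so I'll place this one gently and then do the second cup.

Run:
```python
from h import *
place(.547,.347,-.125,.031,.074)
pick(.354,.251,1.05,.026,.08)
place(.5365,.265,-.125,.031,.074)
go(.45,-.1,.3,0)
grab('scene','c2.png')
for n in ('scene','side'):
    p,d,C=grab(n)
    for r in imaging.pinpoint('cup_a',n): print(round(r['conf'],2),w(C,r['xyz']).round(3))
```

```text
above t 7.47 pos [0.546 0.346 0.189] F [-0.3  0.2 -2.2] gap 0.0553 gf 63.6
set t 9.13 pos [0.547 0.347 0.032] F [-1.4 -0.5  3.5] gap 0.0557 gf 64.1
open t 9.46 pos [0.547 0.347 0.031] F [ 1.1 -0.3  0.7] gap 0.0742 gf 0.0
up t 10.69 pos [0.547 0.347 0.19 ] F [-0.3 -0.4  0.1] gap 0.074 gf 0.0
above t 12.24 pos [0.354 0.251 0.19 ] F [-0.5  0.2 -0.1] gap 0.0801 gf 0.0
down t 13.58 pos [0.354 0.251 0.026] F [-1.1 -0.   0.4] gap 0.0798 gf 0.0
grip t 13.95 pos [0.355 0.251 0.027] F [-1.6 -3.3 11.7] gap 0.0552 gf 61.0
lifted t 15.07 pos [0.353 0.25  0.189] F [ 0.8  0.8 -2.3] gap 0.0553 gf 63.6
above t 16.19 pos [0.535 0.265 0.189] F [ 0.2  1.7 -1.7] gap 0.0557 gf 63.6
set t 17.85 pos [0.536 0.265 0.031] F [-2.8 -1.5  6.2] gap 0.0554 gf 64.2
open t 18.18 pos [0.537 0.265 0.031] F [-0.3  0.2  0.7] gap 0.0737 gf 0.0
up t 19.41 pos [0.536 0.265 0.19 ] F [ 0.2  0.2 -0.6] gap 0.0739 gf 0.0
0.91 [0.544 0.348 0.006]
0.78 [0.543 0.27  0.003]
0.72 [ 0.25   0.242 -0.002]
0.97 [0.245 0.241 0.004]
0.84 [0.542 0.344 0.005]
0.64 [0.537 0.267 0.003]
```

View pics/c2.png

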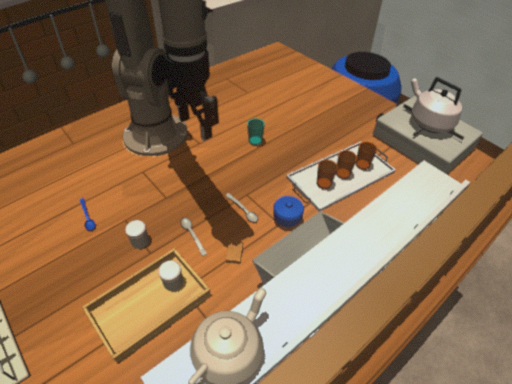

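The three cups stand upright in a row on the tray, at about (327,175), (346,165) and (366,155). Next is the tin, then a wrist look at each spoon.

Run:
```python
from h import *
pick(.371,-.260,.01,.020,.08)
place(.540,-.336,.01,.0278,.072)
ims=[]
for k,(x,y,th) in {'A':(.447,-.142,1.43),'B':(.449,.020,1.54)}.items():
    go(x-.03,y,.24,th); manip.hold(.2)
    p,d,C=grab('wrist'); ims.append(p)
    W=cloud(d,C); hsv=cv2.cvtColor(p,cv2.COLOR_RGB2HSV).astype(int)
    m=(hsv[...,1]<80)&(hsv[...,2]>80)&(np.hypot(W[...,0]-x,W[...,1]-y)<.085)&(np.abs(W[...,2]-.01)<.015)
    P=W[m]
    print(k,len(P))
    if len(P)>20:
        c,s,a=cv2.minAreaRect(P[:,:2].astype(np.float32)); print(np.round(c,3),np.round(s,3),a)
        H=P[(P[:,0]>x-.02)&(P[:,0]<x+.02)]; f=np.polyfit(H[:,0],H[:,1],1); print('handle y at x',x,np.polyval(f,x).round(4),'slope',f[0].round(3),'z',H[:,2].mean().round(4))
        for lo in np.arange(x-.07,x+.07,.01):
            q=P[(P[:,0]>lo)&(P[:,0]<lo+.01)]
            if len(q): print(round(lo+.005,3),q[:,1].mean().round(4),np.ptp(q[:,1]).round(4),end='; ')
        print()
    for r in imaging.pinpoint('spoon_a','wrist'): print(round(r['conf'],2),w(C,r['xyz']).round(3))
s=grab('scene')[0]
cv2.imwrite('pics/sp.png',cv2.resize(np.vstack([np.hstack(ims),np.hstack([s,s*0])]),(800,600))[...,::-1])
```

```text
above t 22.19 pos [ 0.373 -0.259  0.191] F [ 0.3 -0.4  1.3] gap 0.0799 gf 0.0
down t 23.57 pos [ 0.371 -0.26   0.02 ] F [-0.1  0.2  0. ] gap 0.0799 gf 0.0
grip t 23.98 pos [ 0.371 -0.261  0.021] F [-3.3  0.9  7.7] gap 0.0475 gf 60.4
lifted t 25.12 pos [ 0.37  -0.259  0.189] F [ 0.5  0.5 -1.2] gap 0.0483 gf 61.9
above t 25.89 pos [ 0.539 -0.335  0.188] F [-0.9 -0.1 -1. ] gap 0.0479 gf 61.9
set t 27.57 pos [ 0.54  -0.336  0.028] F [-2.9  0.3  4.7] gap 0.0483 gf 62.7
open t 27.93 pos [ 0.54  -0.336  0.028] F [ 0.3 -0.2  0.4] gap 0.0719 gf 0.0
up t 29.18 pos [ 0.54  -0.336  0.19 ] F [-0.4  0.3  0.1] gap 0.0721 gf 0.0
A 798
[ 0.446 -0.142] [0.025 0.132] 82.39959716796875
handle y at x 0.447 -0.1422 slope -0.153 z 0.0139
0.382 -0.1327 0.0182; 0.392 -0.1345 0.0252; 0.402 -0.1353 0.0255; 0.412 -0.1358 0.0241; 0.422 -0.1379 0.0113; 0.432 -0.14 0.0072; 0.442 -0.1414 0.0068; 0.452 -0.1429 0.0069; 0.462 -0.1447 0.0087; 0.472 -0.1459 0.01; 0.482 -0.1477 0.0087; 0.492 -0.1495 0.0107; 0.502 -0.1515 0.0133; 0.512 -0.1514 0.0122; 
0.76 [ 0.443 -0.144 -0.   ]
0.59 [0.444 0.017 0.008]
B 787
[0.449 0.019] [0.024 0.134] 88.49000549316406
handle y at x 0.449 0.0191 slope 0.001 z 0.0136
0.384 0.0195 0.0127; 0.394 0.0191 0.0129; 0.404 0.0191 0.0112; 0.414 0.0192 0.0086; 0.424 0.0189 0.0088; 0.434 0.0191 0.0086; 0.444 0.0191 0.0074; 0.454 0.019 0.0073; 0.464 0.0193 0.0058; 0.474 0.0182 0.009; 0.484 0.0166 0.0208; 0.494 0.0179 0.024; 0.504 0.0181 0.024; 0.514 0.0185 0.0181; 
0.81 [0.448 0.017 0.008]
0.79 [ 0.445 -0.145  0.   ]
```

View pics/sp.png

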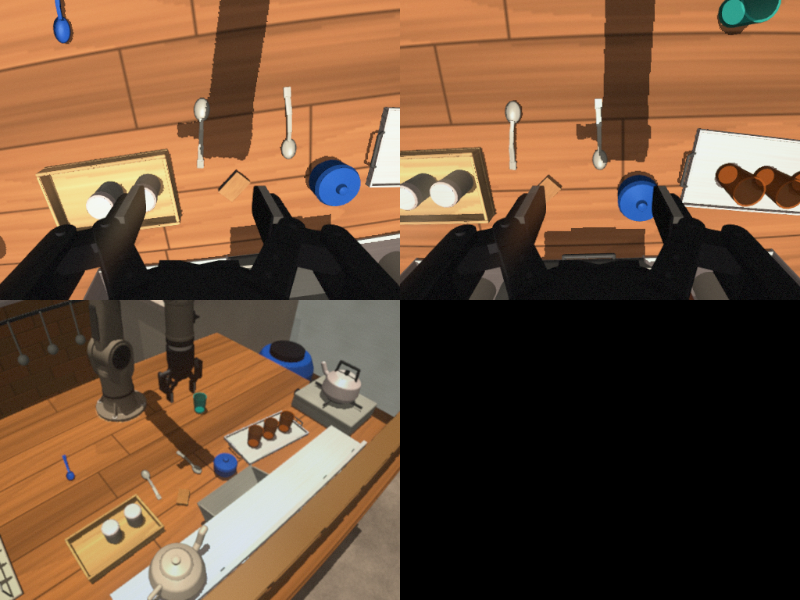

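Both tins stand in the box. Spoon A is at about (200,130) in the left wrist view and spoon B is at about (598,130) in the right one, and their poses are now well measured. Next I'll pinch spoon A and carry it to the bin.

```bash
cat >> h.py <<'E'
def spoon(x,y,th,name):
    manip.command_gripper(.035); go(x,y,.12,th); lin(x,y,.04,.2); lin(x,y,.0055,.05); st('down'); manip.command_gripper(0.); st('grip')
    lin(x,y,.03,.05); lin(x,y,.25,.25); st('lifted')
    go(.693,-.006,.25,0); st('over'); grab('side','%s_over.png'%name)
    lin(.693,-.006,.125,.2); lin(.693,-.006,.108,.05); st('in'); manip.command_gripper(.024); manip.hold(.3); st('open')
    lin(.693,-.006,.25,.15); st('up')
E
python3 - <<'E'
from h import *
z=np.load('side0.npz'); W=cloud(z['d'],cal('side')); B=W[(W[...,1]>-.08)&(W[...,1]<.08)&(W[...,0]>.62)&(W[...,0]<.73)&(W[...,2]>.03)&(W[...,2]<.16)]
for a in np.arange(.62,.73,.01):
    q=B[(B[:,0]>=a)&(B[:,0]<a+.01),2]
    if len(q): print(round(a,2),len(q),np.percentile(q,[5,50,95]).round(3))
spoon(.446,-.142,1.418,'A')
grab('side','A_done.png')
a=cv2.imread('pics/A_over.png');b=cv2.imread('pics/A_done.png')
cv2.imwrite('pics/A.png',np.hstack([cv2.resize(i[60:300,100:340],(400,400)) for i in (a,b)]))
E
```

```text
0.64 24 [0.083 0.087 0.091]
0.65 95 [0.084 0.113 0.118]
0.66 59 [0.099 0.104 0.111]
0.67 51 [0.089 0.095 0.099]
0.68 50 [0.076 0.082 0.088]
0.69 37 [0.065 0.07  0.076]
0.7 39 [0.054 0.059 0.064]
0.71 36 [0.04  0.046 0.052]
0.72 22 [0.031 0.036 0.039]
down t 34.47 pos [ 0.446 -0.142  0.006] F [-0.4  0.3 -0.6] gap 0.0357 gf 0.0
grip t 34.9 pos [ 0.446 -0.142  0.006] F [0.3 0.6 0.3] gap 0.0002 gf 0.0
lifted t 36.58 pos [ 0.445 -0.142  0.249] F [-0.4  0.7  0.4] gap -0.0002 gf 0.0
over t 37.67 pos [ 0.693 -0.007  0.249] F [ 0.5 -0.  -0.4] gap 0.0001 gf 0.0
in t 38.98 pos [ 0.693 -0.006  0.108] F [0.  0.2 0.5] gap -0.0002 gf 0.0
open t 39.64 pos [ 0.693 -0.006  0.108] F [ 0.4 -0.4 -1.4] gap 0.0242 gf 0.0
up t 40.74 pos [ 0.692 -0.006  0.249] F [ 0.2 -0.6 -0.5] gap 0.0236 gf 0.0
```

View pics/A.png

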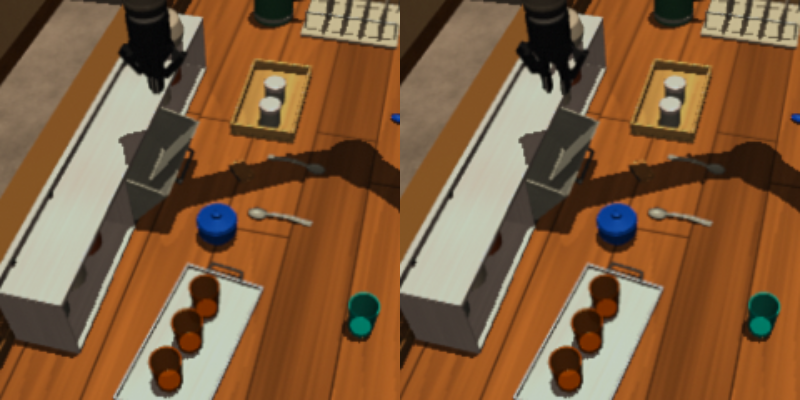

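The grip missed: the gap closed to 0, and spoon A still lies at about (295,163) in the left view. I'll re-measure it from the wrist, then pinch lower.

Run:
```python
from h import *
x,y=.447,-.142
go(x-.03,y,.2,1.418); manip.hold(.2)
p,d,C=grab('wrist','w2.png'); W=cloud(d,C); hsv=cv2.cvtColor(p,cv2.COLOR_RGB2HSV).astype(int)
m=(hsv[...,1]<80)&(hsv[...,2]>80)&(np.hypot(W[...,0]-x,W[...,1]-y)<.085)&(np.abs(W[...,2]-.01)<.015)
P=W[m]
for lo in np.arange(x-.07,x+.08,.01):
    q=P[(P[:,0]>lo)&(P[:,0]<lo+.01)]
    if len(q): print(round(lo+.005,3),q[:,1].mean().round(4),np.ptp(q[:,1]).round(4),np.median(q[:,2]).round(4))
u,v=px(C,(x,y,0)).astype(int); print(u,v)
v0,u0=max(v-100,0),max(u-130,0)
cv2.imwrite('pics/w2c.png',cv2.resize(p[v0:v0+200,u0:u0+260,::-1],None,fx=3,fy=3))
```

```text
0.382 -0.1337 0.0189 0.0064
0.392 -0.1344 0.0247 0.0045
0.402 -0.1347 0.0262 0.0039
0.412 -0.1359 0.0232 0.0052
0.422 -0.1375 0.0113 0.0114
0.432 -0.1399 0.0078 0.0142
0.442 -0.1414 0.0075 0.0148
0.452 -0.143 0.0078 0.0144
0.462 -0.1446 0.0093 0.0147
0.472 -0.1464 0.0104 0.0133
0.482 -0.1481 0.0095 0.0108
0.492 -0.1497 0.0115 0.0084
0.502 -0.1514 0.0137 0.0061
0.512 -0.1526 0.0131 0.0059
256 178
```

View pics/w2c.png

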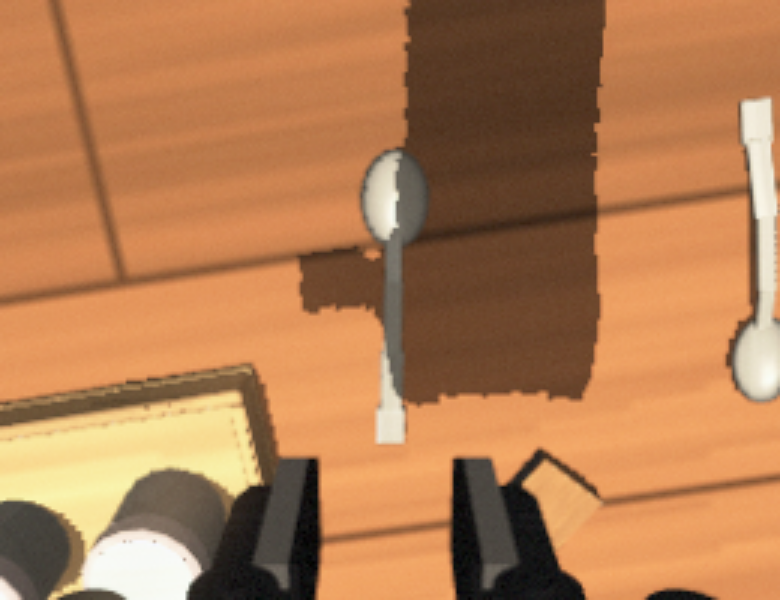

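The spoon hasn't moved: bowl at about (395,195), handle end at about (390,425). The pads closed above it, so I'll step the pinch height down and check the gap each time.

```bash
cat >> h.py <<'E'
def spick(x,y,th,zs=(.001,-.002,-.004)):
    manip.command_gripper(.03); go(x,y,.12,th); lin(x,y,.04,.2)
    for z in zs:
        lin(x,y,z,.04); st('down'); manip.command_gripper(0.0); st('grip %g'%z)
        if telemetry.get_obs()['finger_gap']>.005: break
        manip.command_gripper(.03)
    else: lin(x,y,.12); return False
    lin(x,y,.02,.03); st('lift'); lin(x,y,.25,.2); st('lifted')
    return telemetry.get_obs()['finger_gap']>.005
def sdrop():
    go(.693,-.006,.25,0); st('over')
    lin(.693,-.006,.125,.2); lin(.693,-.006,.108,.05); st('in'); manip.command_gripper(.024); manip.hold(.3); st('open')
    lin(.693,-.006,.25,.15); st('up')
E
python3 - <<'E'
from h import *
if spick(.450,-.1427,1.418): sdrop()
E
```

```text
down t 44.58 pos [ 0.45  -0.143  0.001] F [-0.1  0.1 -0.2] gap 0.0298 gf 0.0
grip 0.001 t 44.98 pos [ 0.45  -0.143  0.001] F [-0.2 -0.4  0.5] gap 0.0001 gf 0.0
down t 45.63 pos [ 0.45  -0.143 -0.002] F [ 0.1  0.3 -0.6] gap 0.0298 gf 0.0
grip -0.002 t 46.03 pos [ 0.45  -0.143 -0.002] F [-0.7  0.  -0.1] gap -0.0003 gf 0.0
down t 46.68 pos [ 0.45  -0.143 -0.004] F [ 0.1  0.5 -0.1] gap 0.0302 gf 0.0
grip -0.004 t 47.08 pos [ 0.45  -0.143 -0.004] F [-0.1 -0.3 -0.1] gap -0.0001 gf 0.0
```

Run:
```python
from h import *
x,y=.450,-.1427
manip.command_gripper(.012)
go(x,y,.12,1.418); lin(x,y,.04,.1); lin(x,y,.001,.04); st('d')
ims=[]
for n in ('scene','wrist'):
    p,d,C=grab(n); W=cloud(d,C)
    u,v=px(C,(x,y,.01)).astype(int); print(n,u,v)
    if n=='scene':
        q=p[max(v-60,0):v+60,max(u-60,0):u+60]; ims.append(cv2.resize(q,(400,400)))
        m=(np.hypot(W[...,0]-x,W[...,1]-y)<.05)&(p.max(-1)<60)&(W[...,2]<.06)
        print('dark low pts',np.sort(W[m][:,2])[:10].round(3))
    else: ims.append(cv2.resize(p,(533,400))[:,66:466])
cv2.imwrite('pics/tip.png',np.hstack(ims)[...,::-1])
```

```text
d t 51.1 pos [ 0.45  -0.143  0.001] F [-0.6 -0.4  0.2] gap 0.0121 gf 0.0
scene 193 234
dark low pts [-0.002 -0.001 -0.001 -0.001 -0.     0.     0.     0.     0.     0.001]
wrist 253 227
```

View pics/tip.png

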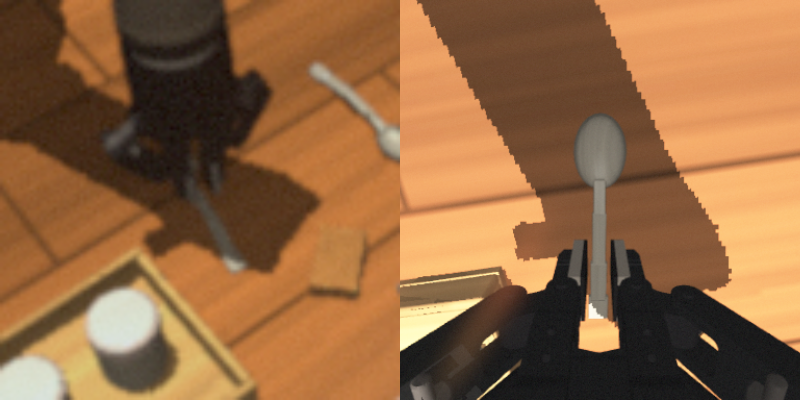

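The tips straddle the handle (left picture about (205,190), right about (597,265)) but haven't reached the table. I'll step down until they touch it, back off a little, then close.

Run:
```python
from h import *
x,y=.450,-.1427
z=.001; f0=telemetry.get_obs()['force'][2]
while z>-.019:
    z-=.0015; lin(x,y,z,.02); manip.hold(.1); f=telemetry.get_obs()['force'][2]
    if abs(f-f0)>5: break
st('contact? z=%.4f'%z)
z+=.0025; lin(x,y,z,.02); manip.command_gripper(0.); st('grip')
```

```text
contact? z=-0.0200 t 56.1 pos [ 0.45  -0.143 -0.02 ] F [-0.8 -0.8  0.1] gap 0.0119 gf 0.0
grip t 56.63 pos [ 0.45  -0.143 -0.017] F [-0.9  0.8  3.3] gap 0.0041 gf 59.0
```

Run:
```python
from h import *
x,y=.450,-.1427
lin(x,y,.01,.03); st('lift'); lin(x,y,.15,.15); st('lifted')
ims=[]
for n in ('scene','wrist'):
    p,d,C=grab(n)
    u,v=px(C,(x,y,.16)).astype(int)
    ims.append(cv2.resize(p[max(v-60,0):v+60,max(u-60,0):u+60],(400,400)) if n=='scene' else cv2.resize(p,(533,400))[:,66:466])
cv2.imwrite('pics/tip2.png',np.hstack(ims)[...,::-1])
```

```text
lift t 57.7 pos [ 0.45  -0.143  0.01 ] F [-0.   0.6 -0.7] gap 0.0041 gf 58.8
lifted t 58.78 pos [ 0.449 -0.143  0.149] F [-0.2 -0.3 -0.7] gap 0.0038 gf 58.8
```

View pics/tip2.png

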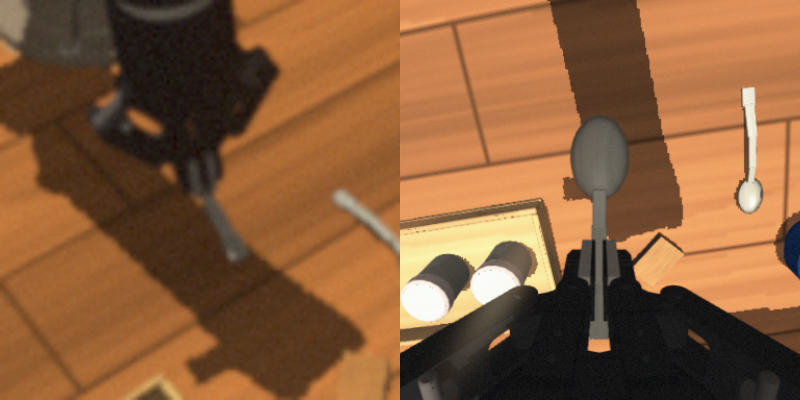

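Spoon A is held flat. The true tips sit about 19 mm above the commanded TCP, so I'm allowing for that. Next: drop A in the bin, then spoon B the same way.

```bash
cat >> h.py <<'E'
def sdrop():
    X,Y=.698,-.006
    lin(*telemetry.get_obs()['ee_pos'][:2],.25,.2)
    go(X,Y,.25,0); st('over')
    lin(X,Y,.12,.2); lin(X,Y,.088,.05); st('in'); manip.command_gripper(.022); manip.hold(.4); st('open')
    lin(X,Y,.25,.15); st('up')
E
python3 - <<'E'
from h import *
sdrop()
if spick(.447,.019,1.571,(-.0165,)):
    sdrop()
    go(.45,-.1,.3,0)
a=grab('scene')[0]; b=grab('side')[0]
cv2.imwrite('pics/fin.png',np.hstack([cv2.resize(a[120:320,130:430],(400,267)),cv2.resize(b[60:260,120:420],(400,267))])[...,::-1])
st('end')
E
```

```text
over t 60.63 pos [ 0.697 -0.007  0.249] F [0.  0.1 1.1] gap 0.0041 gf 58.8
in t 62.23 pos [ 0.698 -0.006  0.088] F [ 0.1  0.2 -0.4] gap 0.0038 gf 58.8
open t 62.94 pos [ 0.698 -0.006  0.088] F [-0.6  0.   0.5] gap 0.0217 gf 0.0
up t 64.17 pos [ 0.698 -0.006  0.249] F [0.2 0.3 0.2] gap 0.0219 gf 0.0
down t 67.88 pos [ 0.447  0.019 -0.016] F [-0.3 -0.1  0.1] gap 0.0299 gf 0.0
grip -0.0165 t 68.3 pos [ 0.447  0.019 -0.016] F [-0.2 -0.9  3.3] gap 0.0023 gf 59.1
end t 69.84 pos [0.446 0.019 0.119] F [ 0.7 -0.2 -0.6] gap 0.0301 gf 0.0
```

View pics/fin.png

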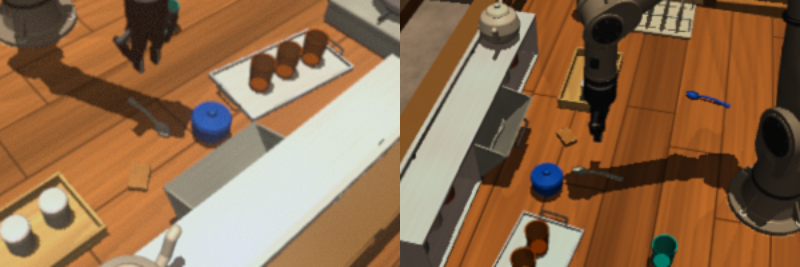

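Spoon A is in the bin, at about (510,118) in the right half. My gap threshold was too strict, so it let go of spoon B although it was gripped. I'll re-measure B and pinch slightly deeper.

```bash
sed -i "s/\['finger_gap'\]>.005/['finger_gap']>.0012/" h.py
python3 - <<'E'
from h import *
x,y=.449,.019
go(x-.03,y,.22,1.571); manip.hold(.2)
p,d,C=grab('wrist'); W=cloud(d,C); hsv=cv2.cvtColor(p,cv2.COLOR_RGB2HSV).astype(int)
P=W[(hsv[...,1]<80)&(hsv[...,2]>80)&(np.hypot(W[...,0]-x,W[...,1]-y)<.085)&(np.abs(W[...,2]-.01)<.015)]
c,s,_=cv2.minAreaRect(P[:,:2].astype(np.float32)); H=P[np.abs(P[:,0]-x+.002)<.018]; f=np.polyfit(H[:,0],H[:,1],1)
print(len(P),np.round(c,3),np.round(s,3),f[0].round(3),'z',H[:,2].mean().round(4))
gx=c[0]-.003; gy=np.polyval(f,gx); print(gx,gy)
assert abs(gx-.446)<.015 and abs(gy-.019)<.015
if spick(gx,gy,np.pi/2+np.arctan(f[0]),(-.0185,)):
    sdrop(); go(.45,-.1,.3,0)
a=grab('scene')[0]; b=grab('side')[0]
cv2.imwrite('pics/fin2.png',np.hstack([cv2.resize(a[120:320,130:430],(400,267)),cv2.resize(b[100:250,100:325],(400,267))])[...,::-1])
for n in ('scene','side'):
    p,d,C=grab(n)
    for q in ('cup_a','spice_tin','spoon_a'):
        for r in imaging.pinpoint(q,n): print(q,round(r['conf'],2),w(C,r['xyz']).round(3))
st('end')
E
```

```text
864 [0.449 0.019] [0.026 0.134] 0.015 z 0.0135
0.4456132264137268 0.018916190244636952
down t 73.47 pos [ 0.446  0.019 -0.018] F [0.3 0.5 0.4] gap 0.0301 gf 0.0
grip -0.0185 t 73.83 pos [ 0.446  0.019 -0.018] F [-0.2  0.3  4.7] gap 0.0045 gf 59.0
lift t 75.26 pos [0.445 0.019 0.02 ] F [ 0.4 -0.3  0.2] gap 0.0046 gf 58.7
lifted t 76.56 pos [0.445 0.019 0.249] F [-0.5 -0.3 -0.4] gap 0.0047 gf 58.7
over t 77.88 pos [ 0.697 -0.005  0.25 ] F [-1.5  0.3  0.5] gap 0.0048 gf 58.7
in t 79.47 pos [ 0.698 -0.006  0.088] F [ 0.8 -0.6 -0.6] gap 0.005 gf 58.8
open t 80.18 pos [ 0.698 -0.006  0.088] F [-0.3  0.3  0.2] gap 0.0223 gf 0.0
up t 81.42 pos [ 0.698 -0.006  0.249] F [-0.3  0.6 -0.2] gap 0.0221 gf 0.0
cup_a 0.88 [0.538 0.269 0.001]
cup_a 0.56 [ 0.244  0.239 -0.001]
spice_tin 0.66 [ 0.536 -0.337  0.007]
spoon_a 0.68 [ 0.192 -0.331  0.001]
cup_a 0.86 [0.545 0.346 0.005]
cup_a 0.76 [ 0.248  0.241 -0.   ]
cup_a 0.65 [0.536 0.27  0.002]
spice_tin 0.66 [ 0.539 -0.333  0.009]
spice_tin 0.53 [0.544 0.345 0.001]
spice_tin 0.18 [ 0.721 -0.001  0.041]
spoon_a 0.57 [ 0.732 -0.01   0.028]
spoon_a 0.48 [0.717 0.001 0.041]
spoon_a 0.47 [ 0.194 -0.337  0.002]
end t 84.04 pos [ 0.45 -0.1   0.3 ] F [ 0.4 -0.1  0.2] gap 0.022 gf 0.0
```

View pics/fin2.png

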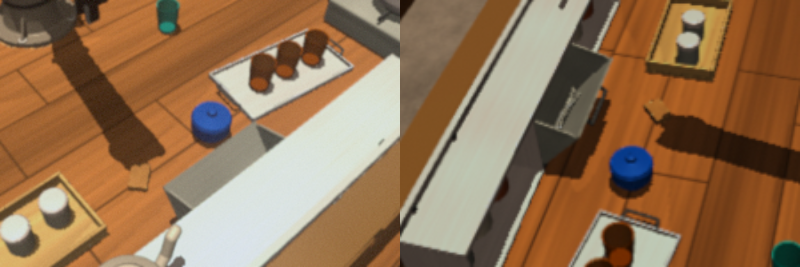

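Both spoons lie in the bin, at about (570,105) in the right half. The three cups stand on the tray and both tins stand in the box, so I'm handing in.

```bash
python3 -c "
from h import *
print(manip.finish_job())"
```

```text
the job is handed in; nothing more can be done
None
```

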